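Tag the failed plate and hold the reject box open

TASK

The plate with the red paint mark in the wooden rack failed inspection: take the red tag clip off the tag rail and clip it upright onto that plate's top edge, leaving the plate standing in its slot and the green clip and everything else where they are. Then lift the lid of the red reject box and finish while holding it about 60 degrees open, so that I can drop the tagged plate in; the lid falls shut by itself, so do not let it drop or let go of it.

Things in the scene. Friction and masses are not known exactly. Their poses are not given: they have to be found in the camera images.
- red_clip: Red sprung tag clip (clothes-peg kind), loose, 52 g, first closed on the tag rail. Origin on its pivot pin; x: way the jaws open, y: along the pin, z: up to the levers (axes of the -x half, which tilts 0.22 rad when squeezed). 40 mm wide in y; jaws reach 34 mm below the pivot, levers 40 mm above. A red card 44 mm wide hangs outside the -x jaw to 54 mm below the pivot. Works either way round.
- red_clip_grip (a point): Where to squeeze: between the levers, 24 mm above the pivot, fingers closing along the clip's x. The levers (36 mm wide in y) splay outwards: 31 mm over their outsides here, 36 mm at the top. Squeezed with 10 to 15 N or more they meet a stop, parallel and about 20 mm over the outsides.
- red_jaw (a joint): Opening of the red clip (rad): 0 closed on a 6 mm edge, -0.12 shut on nothing, 0.45 fully squeezed, when the gap between the jaw tips is 20 mm. Released, the spring closes the jaws with about 8 N. An edge can enter 28 mm from the jaw tips; 16 mm of bite is usual (pivot 18 mm above the edge).
- green_clip: Green clip of the same make, on the same rail 84 mm away; it stays there. Origin and axes as for the red one.
- tag_rail: Fixed tag rail: steel foot 70 x 190 x 8 mm with an upright aluminium strip 6 mm thick (x), 180 mm long (y), top edge 90 mm above the table. Origin under the centre of its foot. The clips sit on the top edge 42 mm either side of the middle (red on either side), biting 16 mm deep, pivots 108 mm above the table.
- failed_plate: The failed aluminium plate, loose, upright in one of the rack's slots: 6 mm thick (x), 80 mm wide (y), 85 mm tall (z), about 120 g, drilled with rows of holes, a 22 mm red paint mark at its upper +y corner, seen from above and both sides. Origin at the centre of its lower edge; its top edge is 85 mm above the origin, 95 mm above the table.
- passed_plate: A good plate of the same size without a paint mark, in the other slot, 46 mm away; leave it alone.
- plate_rack: Fixed plywood rack 110 x 100 x 40 mm, with two slots 7 mm wide and 30 mm deep along its y, at 23 mm either side of its middle; origin under its centre. Either slot may hold the failed plate. 55 mm of each plate stands out above it.
- reject_box: Fixed red steel reject box 200 (x) x 260 (y) x 110 mm, its front facing its -x; origin under its centre. Its lid is hinged along the far (+x) top edge.
- lid (a joint): Opening angle of the box's lid (rad): 0 shut, 1.047 = 60 degrees, at most 1.85. A sheet steel lid, 206 x 268 mm with a 30 mm rim, about 0.55 kg, free hinge: it falls shut from any angle below about 90 degrees.
- lid_handle (a point): Middle of the lid's handle: a round black bar, 10 mm thick, 110 mm long, parallel to the hinge, 35 mm free between bar and the lid's front rim, 99 mm above the table when shut, open from above. It swings at 246 mm from the hinge, to about 0.32 m above the table at 60 degrees; the round bar can turn between the finger pads.
- lid_hinge (a point): Middle of the lid's hinge line, 111 mm above the table, 100.5 mm behind (+x of) the box's centre. The handle lies 246 mm towards the box's -x and 12 mm below this when shut.
- ring_gauge: Bystander: steel ring gauge, 60 mm across, 18 mm high.
- plug_gauge: Bystander: steel plug gauge lying down, 125 mm long, 20 mm thick.
- caliper: Bystander: digital caliper lying flat, 235 mm long, 14 mm high.
- oil_jar: Bystander: small amber jar with black cap, 56 mm across, 75 mm high.
- gauge_block: Bystander: steel gauge block lying flat, 60 x 35 x 9 mm.
- drilled_block: Bystander: grey drilled block lying flat, 60 x 80 x 14 mm.
Things that resemble listed ones, but are neither listed nor needed, are in the scene too. Of the things like the red_clip, leave any that is turquoise; of the rest the smaller one is meant.

How it is judged:
On the way, in this order (a step that is already met when the one before it is completed fails the run):
1. the red clip is closed on the top edge of the failed plate and released, with the lid still shut (z of red_clip in the frame of failed_plate between 0.089 and 0.112 m and x of red_clip in the frame of failed_plate between -0.006 and 0.006 m and y of red_clip in the frame of failed_plate between -0.032 and 0.032 m and value of joint red_jaw between -0.07 and 0.08 rad and contact force between red_clip and failed_plate above 3 N and angle between the z axis of red_clip and the z axis of failed_plate, either way round below 0.2 rad and contact force between each of the arm, the fingers and red_clip below 0.2 N and distance of failed_plate from where it was at the start of the episode below 0.012 m and angle between failed_plate's own z axis and vertical below 0.12 rad and value of joint lid below 0.1 rad), for 0.2 s.
2. the lid is lifted by the gripper to about 60 degrees (value of joint lid between 0.92 and 1.17 rad and contact force between the fingers and reject_box above 0.5 N), for 0.2 s.
At the end, for the whole second after the job is handed in: The red clip is closed on the failed plate's top edge, released, upright to 0.2 rad, biting about 7 to 28 mm deep, within 32 mm of the middle along the edge; the plate still stands upright in its slot (moved under 12 mm); and the gripper holds the lid still at 60 degrees, give or take 7 degrees (all of step 2 and z of red_clip in the frame of failed_plate between 0.089 and 0.112 m and x of red_clip in the frame of failed_plate between -0.006 and 0.006 m and y of red_clip in the frame of failed_plate between -0.032 and 0.032 m and value of joint red_jaw between -0.07 and 0.08 rad and contact force between red_clip and failed_plate above 3 N and angle between the z axis of red_clip and the z axis of failed_plate, either way round below 0.2 rad and contact force between each of the arm, the fingers and red_clip below 0.2 N and distance of failed_plate from where it was at the start of the episode below 0.012 m and angle between failed_plate's own z axis and vertical below 0.12 rad and velocity of joint lid between -0.1 and 0.1 rad/s); the arm keeps its last pose, push and grip.
It fails at once if the lid is dropped (velocity of joint lid below -2.5 rad/s).
It fails at once if the green clip is moved (distance of green_clip from where it was at the start of the episode above 0.012 m).
It fails at once if the passed plate is moved (distance of passed_plate from where it was at the start of the episode above 0.012 m).
It fails at once if a bystander is disturbed (distance of any of ring_gauge, plug_gauge, caliper, oil_jar, gauge_block, drilled_block from where it was at the start of the episode above 0.03 m).
It also fails if it takes over 54 s, if anything falls off the work surface, if the arm or the gripper's body presses on something with over 40 N, if the wrist force passes 120 N, or if a joint passes its speed limit or range.

ROBOT

A 6-joint arm with a two-finger parallel gripper is mounted at the origin on the work surface. World frame = base frame: x ahead of the robot, y to its left, z up, the work surface at z = 0. Lengths are in m, angles in rad, forces in N, time in s.
With the tool pointing down it reaches from about 0.35 to 0.975 m from the base axis. Payload 7.1 kg.
Tool frame: the origin (TCP) lies midway between the tips of the shut fingers; the grasp point (between the pads) lies 19 mm behind it; z points along the fingers, y is the line along which they close (so a half turn about z gives the same grasp; the last joint's range is limited). The gripper opens to 88 mm and grips with 3 to 60 N. Pads are 20 mm wide; open, the fingers measure 115 mm over their backs; the gripper's body (75 mm by 178 mm) begins 61 mm behind the grasp point.
Start: joints at [-1.236, 0.423, 1.63, -0, 1.089, -0.019], TCP at [0.217, -0.586, 0.223] pointing down, gripper open.
Joint ranges: [-3, 3], [-0.9, 2.11], [0.09, 2.58], [-1.31, 4.45], [0.11, 2.69], [-2.54, 2.54]. Speed limits (rad/s): [2.39, 2.39, 3.01, 3.14, 3.14, 3.14].

INTERFACE

Orientations are given as a unit quaternion [x, y, z, w].
In Python, from bench import manip, eyes, order gives the robot as it stands.
- The arm moves only by the shell command python3 -m creep 'ROWS' [FORCE]. ROWS is JSON, a list of rows, each an object of numbers: "ax", "ay", "az": the turn, a rotation vector about the world's x, y, z in rad; "dx", "dy", "dz": the shift along the world's x, y, z in m; "claw": the opening, from 0 (shut) to 1 (fully open). A call has exactly 5 rows; each row shifts and turns the commanded pose from where the row before left it; what a row does not reach is not made up. A row lasts 1/10 s, in which the tool goes at most 50 mm and 8.59 degrees, less where a joint would pass 70% of its speed; a pose out of reach is approached as far as the arm can. A call with a gripper value outside its range is refused whole. The fingers move at their own pace and stop on an object; FORCE is the grip in N (left out, the last holds). Time passes only in rows, so rows that do not move let the fingers close, or fill a call up. It gives the time, the measured TCP pose, the force, the opening and the grip force at its end, in the units of the state.
- manip.sense(): the state, without advancing time (a new reading comes with each control period).
- eyes.capture(name): name is "scene" or "top" or "wrist"; returns the picture (480x640x3 uint8, red, green, blue); there is no depth.
- eyes.camera_model(name): a dict with "mtx" (3x3 intrinsics, pixels), "extrinsics" (4x4, takes a point from camera to world coordinates); the wrist camera has in their place "mount" (4x4, takes a point from camera to tool coordinates, whose origin is the TCP and whose axes are the flange's). Camera axes: x right, y down, z forward; pixel columns grow to the right and rows downward; lengths in m; the calibration is good to about 2 mm. A picture is of the moment at which its call begins: read the wrist's pose just before it. camera_model takes no time and is no camera call.
- order.close_job(): hands the job in; it is judged then, once.
Trained networks look in the newest picture that a camera, given by its name, has taken for a name from the list of things; names that differ only in an ending like _2 or _b are one class to them, and where a whole thing is asked for, a point or a joint stands for the part that bears it (a point fixed in the world has none). Each returns a list of dicts, best first, with "p" (0 to 1); they miss things now and then, are a little off and sometimes report something else, mostly with a low value. They report only what shows in the picture. A call takes as long as a camera call. They do not tell look-alikes from the thing itself.
- eyes.recognise(camera, label): "centre" ([column, row] as shares, 0 to 1, of the picture: columns of its width, rows of its height, amid what is visible of it).
- eyes.silhouettes(camera, label): "pixels" (480x640 bool, what is visible of it) and "centre" ([column, row] as shares, 0 to 1, of the picture: columns of its width, rows of its height, amid what is visible of it).
- eyes.pinpoint(camera, label): "centre" ([column, row] as shares, 0 to 1, of the picture: columns of its width, rows of its height: a listed point, or the origin of a listed thing).
The state is a dict: "clock": time; "joint_positions": joint angles; "joint_velocities": joint speeds; "effort": joint torques, N m; "eef_pos": TCP position; "tool_rot": TCP orientation; "wrist_force": force on the tool from outside, world axes, zero at the start; "torque": the same for the moment, N m; "gripper_width": opening from 0.0 (shut) to 1.0 (fully open); "gripper_force": force on a finger pad.
Only numpy, scipy, OpenCV 4.12 (cv2) and the standard library are available. Lean on these libraries where they do the work, as an engineer would, in place of code of your own. Each camera call takes 0.05 s, during which the arm holds its last target. There are 200 camera calls.

## Working session

There is one attempt and no reset: what is moved stays moved. The work goes in short steps, Python scripts to look and compute and a shell command to move; the robot and the scene stay as the last step left them, time stands still between calls to the robot, and variables do not carry over. Pictures are saved under pics/ and viewed, at most 14 in all, crops included, and the job is handed in when it is done.

```bash
mkdir -p pics; cat > h.py <<'E'
import numpy as np, cv2
from bench import manip, eyes, order
from scipy.spatial.transform import Rotation as R
def cam(n, st=None):
    m=eyes.camera_model(n); K=np.array(m["mtx"])
    if n=="wrist":
        st=st or manip.sense(); T=np.eye(4); T[:3,:3]=R.from_quat(st["tool_rot"]).as_matrix(); T[:3,3]=st["eef_pos"]
        return K, T@np.array(m["mount"])
    return K, np.array(m["extrinsics"])
def ray(n,px,st=None):
    K,E=cam(n,st); d=E[:3,:3]@np.linalg.solve(K,[px[0],px[1],1]); return E[:3,3], d/np.linalg.norm(d)
def atz(n,px,z,st=None):
    o,d=ray(n,px,st); return o+d*(z-o[2])/d[2]
def proj(n,P,st=None):
    K,E=cam(n,st); p=np.linalg.inv(E)@np.append(P,1); q=K@p[:3]; return q[:2]/q[2]
def tri(rays):
    A=sum(np.eye(3)-np.outer(d,d) for o,d in rays); b=sum((np.eye(3)-np.outer(d,d))@o for o,d in rays)
    return np.linalg.solve(A,b)
def save(name,im): cv2.imwrite("pics/"+name,im[:,:,::-1])
E
python3 - <<'E'
from h import *
a=eyes.capture("scene"); b=eyes.capture("top")
save("scene0.png",a); save("top0.png",b)
for c in ("scene","top"):
    for l in ("red_clip","green_clip","tag_rail","failed_plate","passed_plate","plate_rack","reject_box","lid_handle","lid_hinge"):
        try: print(c,l,[(round(d["p"],2),(np.array(d["centre"])*[640,480]).round(1).tolist()) for d in eyes.pinpoint(c,l)])
        except Exception as e: print(c,l,e)
    K,E=cam(c); print(E.round(3).tolist())
print(manip.sense())
E
```

```text
scene red_clip [(0.77, [258.4, 151.7]), (0.68, [318.1, 147.8]), (0.6, [275.9, 156.1]), (0.42, [239.8, 318.8])]
scene green_clip [(0.6, [283.5, 175.0])]
scene tag_rail [(0.72, [280.1, 195.4]), (0.27, [325.1, 354.2])]
scene failed_plate [(0.9, [304.2, 263.8])]
scene passed_plate [(0.65, [312.9, 256.0])]
scene plate_rack [(0.87, [308.1, 261.7])]
scene reject_box [(0.6, [352.3, 350.3])]
scene lid_handle [(0.62, [392.3, 287.6])]
scene lid_hinge [(0.71, [325.0, 355.2]), (0.66, [301.8, 262.4])]
[[-0.845, 0.394, -0.362, 1.009], [0.534, 0.643, -0.549, 0.689], [0.016, -0.657, -0.754, 1.146], [0.0, 0.0, 0.0, 1.0]]
top red_clip [(0.96, [459.2, 338.4]), (0.82, [494.0, 277.2]), (0.65, [451.7, 266.9]), (0.62, [411.9, 257.4])]
top green_clip [(0.77, [413.5, 254.0])]
top tag_rail [(0.77, [419.8, 267.0])]
top failed_plate [(0.5, [320.5, 228.5])]
top passed_plate [(0.75, [324.5, 248.1]), (0.17, [146.9, 325.6])]
top plate_rack [(0.9, [322.6, 241.5])]
top reject_box [(0.94, [216.5, 213.5]), (0.18, [420.8, 177.6])]
top lid_handle [(0.77, [224.8, 271.8])]
top lid_hinge [(0.67, [200.3, 170.6])]
[[0.019, -0.985, 0.172, 0.31], [-1.0, -0.02, -0.004, -0.067], [0.007, -0.172, -0.985, 1.247], [0.0, 0.0, 0.0, 1.0]]
{'clock': 1.0, 'joint_positions': array([-1.23597754e+00,  4.23096442e-01,  1.62987674e+00,  5.74510146e-06,
        1.08860550e+00, -1.90011861e-02]), 'joint_velocities': array([ 5.75388300e-04,  2.48940895e-05,  1.36087994e-03, -9.95908991e-04,
       -4.07450608e-04,  6.70698360e-04]), 'effort': array([-5.93108707e-04, -5.44582808e+01, -2.74046373e+01,  6.44935411e-02,
        1.68260263e-02,  9.35102236e-07]), 'eef_pos': array([ 0.21657605, -0.58627247,  0.22268644]), 'tool_rot': array([9.84392433e-01, 1.75987324e-01, 3.61157546e-06, 6.49656195e-06]), 'wrist_force': array([ 0.14502837, -0.61426229, -0.67014336]), 'torque': array([ 0.00330214, -0.04234905, -0.07566445]), 'gripper_force': 0.0, 'gripper_width': 0.9966239639995317}
```

View pics/scene0.png

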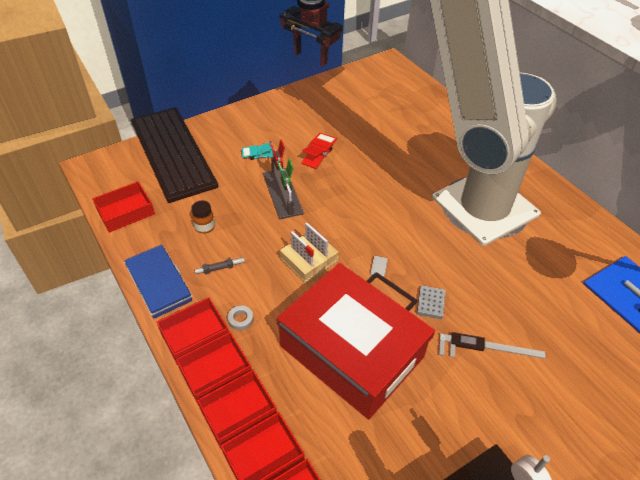

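View pics/top0.png

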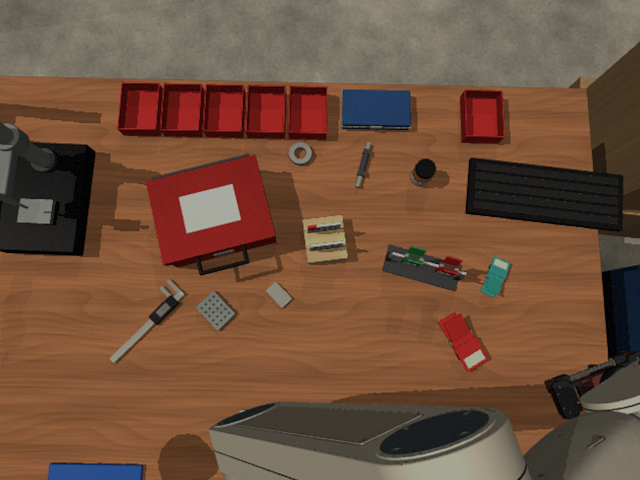

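The pictures show the rail with the green clip at top (413,255) and the red at (451,267). The look-alikes are a larger red clip lying at (462,342) and a turquoise one at (495,276). The rack is at (324,240), and the plate with the red mark is its far one at (320,228). The red box's handle is at (224,262). I'll measure these and make an enlarged crop.

```bash
python3 - <<'E'
from h import *
b=eyes.capture("top")
pp=lambda c,l:[np.array(d["centre"])*[640,480] for d in eyes.pinpoint(c,l)]
a=eyes.capture("scene")
for n,t,s,z in (("red",(451.7,266.9),(275.9,156.1),.108),("green",(413.5,254),(283.5,175),.108),("biglying",(459.2,338.4),(318.1,147.8),.02),("fplate_org",(320.5,228.5),(304.2,263.8),.01),("pplate",(324.5,248.1),(312.9,256),.01),("rack",(322.6,241.5),(308.1,261.7),0),("rail",(419.8,267),(280.1,195.4),0),("handle",(224.8,271.8),(392.3,287.6),.099),("hinge",(200.3,170.6),(325,355.2),.111),("box",(216.5,213.5),(352.3,350.3),0)):
    print(n,"top",atz("top",t,z).round(3),"scene",atz("scene",s,z).round(3),"tri",tri([ray("top",t),ray("scene",s)]).round(3))
for l in("failed_plate","red_clip","green_clip","lid_handle"):
    for c in("top","scene"):
        for d in eyes.silhouettes(c,l):
            m=d["pixels"].astype(np.uint8); r=cv2.minAreaRect(cv2.findNonZero(m)); print(c,l,round(d["p"],2),m.sum(),np.round(r[0]),np.round(r[1]),round(r[2]))
cr=np.hstack([cv2.resize(b[225:375,370:520],(400,400),interpolation=cv2.INTER_CUBIC),cv2.resize(b[205:275,290:360],(400,400),interpolation=cv2.INTER_CUBIC)])
save("crop1.png",cr)
E
```

```text
red top [ 0.451 -0.386  0.108] scene [ 0.455 -0.376  0.108] tri [ 0.451 -0.387  0.098]
green top [ 0.479 -0.297  0.108] scene [ 0.475 -0.299  0.108] tri [ 0.478 -0.296  0.113]
biglying top [ 0.286 -0.424  0.02 ] scene [ 0.28  -0.433  0.02 ] tri [ 0.287 -0.421  0.031]
fplate_org top [ 0.555 -0.08   0.01 ] scene [ 0.544 -0.08   0.01 ] tri [ 0.55  -0.077  0.019]
pplate top [ 0.505 -0.091  0.01 ] scene [ 0.512 -0.09   0.01 ] tri [ 0.508 -0.093  0.003]
rack top [ 0.523 -0.086  0.   ] scene [ 0.528 -0.088  0.   ] tri [ 0.525 -0.088 -0.003]
rail top [ 0.462 -0.335  0.   ] scene [ 0.47  -0.334  0.   ] tri [ 0.465 -0.338 -0.007]
handle top [0.43  0.143 0.099] scene [0.447 0.143 0.099] tri [0.436 0.141 0.087]
hinge top [0.67  0.211 0.111] scene [0.673 0.213 0.111] tri [0.672 0.212 0.108]
box top [0.591 0.19  0.   ] scene [0.577 0.184 0.   ] tri [0.585 0.189 0.015]
top failed_plate 0.72 317 [414. 255.] [20. 18.] 16
top failed_plate 0.64 186 [324. 227.] [ 6. 31.] 84
scene failed_plate 0.84 407 [301. 247.] [36. 14.] 43
top red_clip 0.73 721 [495. 276.] [20. 39.] 22
top red_clip 0.65 1463 [463. 340.] [59. 27.] 57
top red_clip 0.54 392 [448. 265.] [24. 21.] 18
scene red_clip 0.95 686 [317. 149.] [21. 40.] 39
scene red_clip 0.71 374 [256. 152.] [15. 30.] 79
scene red_clip 0.56 198 [278. 154.] [23. 12.] 90
top green_clip 0.79 344 [414. 255.] [21. 19.] 17
scene green_clip 0.63 191 [286. 173.] [11. 25.] 7
top lid_handle 0.63 10320 [212. 218.] [105. 116.] 77
top lid_handle 0.4 517 [423. 172.] [21. 29.] 45
scene lid_handle 0.73 11232 [359. 321.] [133. 106.] 39
scene lid_handle 0.55 332 [219. 265.] [10. 50.] 78
```

View pics/crop1.png

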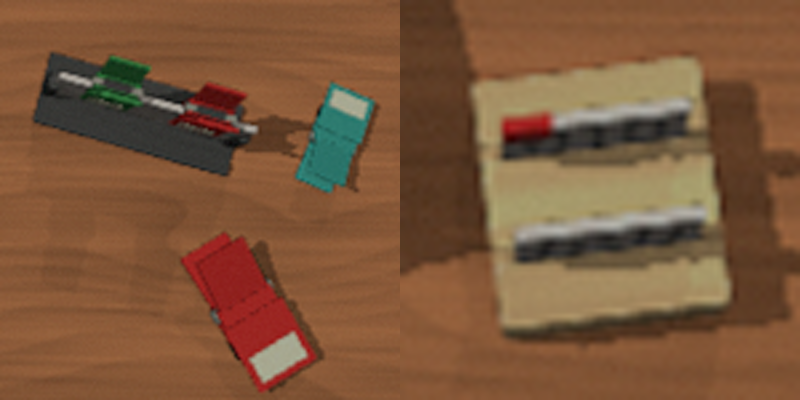

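The crop confirms the choice. The smaller red clip is on the rail next to the green one, at top (451,267). The bigger one lying free is at (462,342) and the turquoise one at (495,276). In the rack, the plate with the red mark is the far one, its +y end at (309,226). I'll move above the red clip now.

```bash
python3 -m creep '[{"dx":0.024,"dy":0.02,"dz":0.008,"az":0.094,"claw":1},{"dx":0.024,"dy":0.02,"dz":0.008,"az":0.094},{"dx":0.024,"dy":0.02,"dz":0.008,"az":0.094},{"dx":0.024,"dy":0.02,"dz":0.008,"az":0.094},{"dx":0.024,"dy":0.02,"dz":0.008,"az":0.094}]' && python3 -m creep '[{"dx":0.023,"dy":0.02,"az":0.094},{"dx":0.023,"dy":0.02,"az":0.094},{"dx":0.023,"dy":0.02,"az":0.094},{"dx":0.023,"dy":0.02,"az":0.094},{"dx":0.023,"dy":0.02,"az":0.094}]' 
python3 -m creep '[{"dx":0},{"dx":0},{"dx":0},{"dx":0},{"dx":0}]'
cat >> h.py <<'E'
def yawy(st):
    v=R.from_quat(st["tool_rot"]).as_matrix(); return np.arctan2(v[1,1],v[0,1]), v[:,2].round(3), np.array(st["eef_pos"]).round(4)
E
python3 - <<'E'
from h import *
st=manip.sense(); w=eyes.capture("wrist"); save("w1.png",w); print(yawy(st))
for l in ("red_clip","green_clip","red_clip_grip"):
    for d in eyes.pinpoint("wrist",l):
        p=np.array(d["centre"])*[640,480]; print(l,round(d["p"],2),p.round(),atz("wrist",p,.132 if "grip" in l else .108,st).round(4))
E
```

```text
(np.float64(-1.216980211773295), array([ 0.,  0., -1.]), array([ 0.2166, -0.5863,  0.2227]))
red_clip 0.55 [181.  75.] [ 0.2881 -0.4592  0.108 ]$[0]: bad value
$[0]: bad value
```

View pics/w1.png

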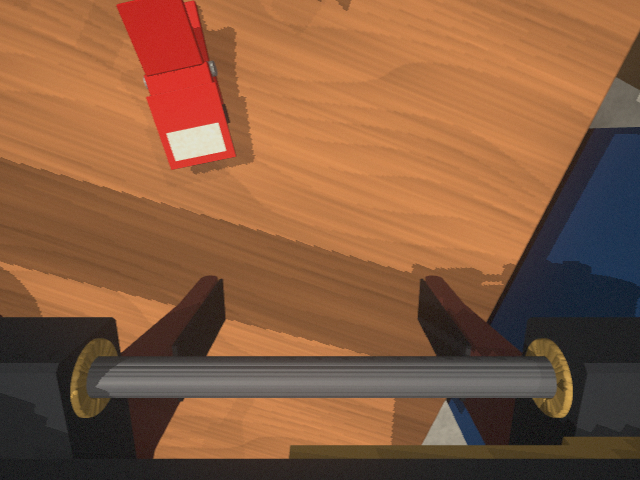

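The move was refused, and the wrist picture shows only the lying look-alike clip at (185,90). The rows probably need all their keys.

```bash
python3 -m creep '[{"ax":0,"ay":0,"dx":0.024,"dy":0.02,"dz":0.008,"az":0.094,"claw":1},{"ax":0,"ay":0,"dx":0.024,"dy":0.02,"dz":0.008,"az":0.094,"claw":1},{"ax":0,"ay":0,"dx":0.024,"dy":0.02,"dz":0.008,"az":0.094,"claw":1},{"ax":0,"ay":0,"dx":0.024,"dy":0.02,"dz":0.008,"az":0.094,"claw":1},{"ax":0,"ay":0,"dx":0.024,"dy":0.02,"dz":0.008,"az":0.094,"claw":1}]'
```

```text
clock: 2.2
eef_pos: [0.3374, -0.4854, 0.2631]
tool_rot: [0.916, 0.402, 0.0, 0.0]
wrist_force: [-0.3, 0.6, 0.1]
gripper_width: 1.001
gripper_force: 0.0
```

```bash
python3 -m creep '[{"ax":0,"ay":0,"az":0.094,"dx":0.023,"dy":0.02,"dz":0,"claw":1},{"ax":0,"ay":0,"az":0.094,"dx":0.023,"dy":0.02,"dz":0,"claw":1},{"ax":0,"ay":0,"az":0.094,"dx":0.023,"dy":0.02,"dz":0,"claw":1},{"ax":0,"ay":0,"az":0.094,"dx":0.023,"dy":0.02,"dz":0,"claw":1},{"ax":0,"ay":0,"az":0.094,"dx":0.023,"dy":0.02,"dz":0,"claw":1}]'
python3 - <<'E'
from h import *
st=manip.sense(); w=eyes.capture("wrist"); save("w2.png",w); print(yawy(st))
for l in ("red_clip","green_clip","red_clip_grip"):
    for d in eyes.pinpoint("wrist",l):
        p=np.array(d["centre"])*[640,480]; print(l,round(d["p"],2),p.round(),atz("wrist",p,.132 if "grip" in l else .108,st).round(4))
for y in (.452,-.386,.132),(.478,-.298,.132): print(proj("wrist",y,st))
E
```

```text
clock: 2.7
eef_pos: [0.4524, -0.3854, 0.2628]
tool_rot: [0.797, 0.604, 0.0, 0.0]
wrist_force: [-0.3, 0.6, 0.2]
gripper_width: 0.999
gripper_force: 0.0
(np.float64(-0.2731098970957859), array([ 0., -0., -1.]), array([ 0.4524, -0.3854,  0.2628]))
red_clip 0.62 [317. 218.] [ 0.4508 -0.3786  0.108 ]
red_clip 0.6 [189. 278.] [ 0.3292 -0.3996  0.108 ]
red_clip 0.58 [337. 319.] [ 0.4434 -0.4716  0.108 ]
green_clip 0.86 [320. 109.] [ 0.4766 -0.2959  0.108 ]
green_clip 0.31 [543.  92.] [ 0.645  -0.3304  0.108 ]
red_clip_grip 0.72 [315. 316.] [ 0.4286 -0.4527  0.132 ]
red_clip_grip 0.67 [207. 261.] [ 0.3593 -0.3835  0.132 ]
red_clip_grip 0.56 [319. 221.] [ 0.4534 -0.376   0.132 ]
red_clip_grip 0.42 [317. 109.] [ 0.4745 -0.2971  0.132 ]
[320.549479   233.38789147]
[322.22700336 109.42201261]
```

View pics/w2.png

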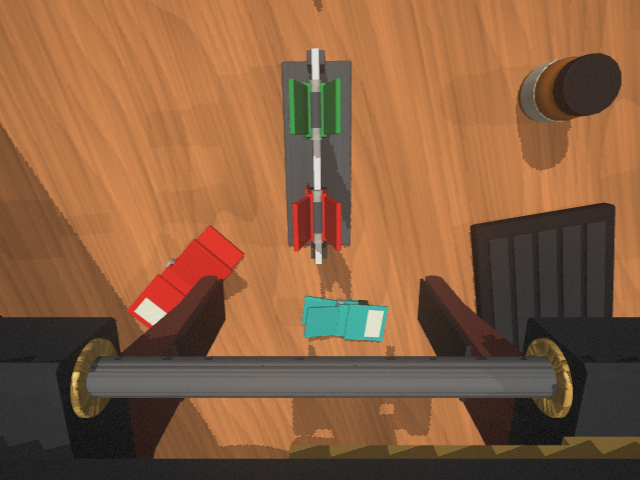

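The wrist picture shows the red clip on the rail at (318,222) with its levers spanning columns 294 to 341, the green clip at (316,107), and the strip running from (316,48) to (319,263). I'll refine with the strip line and the lever outline.

```bash
python3 - <<'E'
from h import *
st=manip.sense(); w=cv2.imread("pics/w2.png")
a=atz("wrist",(315.8,50),.09,st); b=atz("wrist",(319,262),.09,st); print("strip",a,b,np.linalg.norm(a-b)); v=a-b; print("yaw",-np.arctan2(v[0],v[1]))
hsv=cv2.cvtColor(w,cv2.COLOR_BGR2HSV)
red=(((hsv[:,:,0]<8)|(hsv[:,:,0]>172))&(hsv[:,:,1]>170)&(hsv[:,:,2]>60)).astype(np.uint8); red[:,:280]=0; red[:,360:]=0; red[:170]=0; red[270:]=0
gr=((hsv[:,:,0]>45)&(hsv[:,:,0]<75)&(hsv[:,:,1]>120)).astype(np.uint8); gr[:,:270]=0;gr[:,360:]=0
for m in(red,gr):
    p=cv2.findNonZero(m)[:,0]; r=cv2.minAreaRect(p); print(r, p.min(0),p.max(0))
    for s in (-1,1):
        q=p[(p[:,0]-r[0][0])*s>0]; e=[]
        for y in range(p[:,1].min(),p[:,1].max()+1,8):
            t=q[q[:,1]==y]; 
            if len(t): e.append((int(t[:,0].min() if s<0 else t[:,0].max()),y))
        print(s,e)
for u in((294,205),(296,250),(341,250),(334,190)): print(atz("wrist",u,.148,st))
E
```

```text
strip [ 0.48563057 -0.25195075  0.09      ] [ 0.43953907 -0.42208321  0.09      ] 0.17626537040182785
yaw -0.2645648124675512
((316.5, 216.5), (67.0, 47.0), 90.0) [293 183] [340 250]
-1 [(308, 183), (306, 191), (301, 199), (293, 207), (293, 215), (293, 223), (294, 231), (294, 239), (294, 247)]
1 [(325, 191), (333, 199), (340, 207), (340, 215), (340, 223), (340, 231), (340, 239), (340, 247)]
((314.5, 108.0), (58.0, 51.0), 90.0) [289  79] [340 137]
-1 [(290, 79), (289, 87), (289, 95), (289, 103), (290, 111), (290, 119), (290, 127), (306, 135)]
1 [(339, 79), (339, 87), (339, 95), (339, 103), (339, 111), (339, 119), (339, 127), (325, 135)]
[ 0.43967693 -0.35719524  0.148     ]
[ 0.43122928 -0.39004002  0.148     ]
[ 0.46348891 -0.39922417  0.148     ]
[ 0.47035668 -0.35465616  0.148     ]
```

Strip middle ± 42 mm and the lever outline agree on the red clip at (0.4515, −0.378) with yaw −0.265. I'll go down and squeeze.

```bash
python3 -m creep '[{"ax":0,"ay":0,"az":0.008,"dx":-0.001,"dy":0.0075,"dz":-0.03,"claw":1},{"ax":0,"ay":0,"az":0,"dx":0,"dy":0,"dz":-0.03,"claw":1},{"ax":0,"ay":0,"az":0,"dx":0,"dy":0,"dz":-0.03,"claw":1},{"ax":0,"ay":0,"az":0,"dx":0,"dy":0,"dz":-0.03,"claw":1},{"ax":0,"ay":0,"az":0,"dx":0,"dy":0,"dz":-0.03,"claw":1}]' 30
python3 -m creep '[{"ax":0,"ay":0,"az":0,"dx":0,"dy":0,"dz":0,"claw":0},{"ax":0,"ay":0,"az":0,"dx":0,"dy":0,"dz":0,"claw":0},{"ax":0,"ay":0,"az":0,"dx":0,"dy":0,"dz":0,"claw":0},{"ax":0,"ay":0,"az":0,"dx":0,"dy":0,"dz":0,"claw":0},{"ax":0,"ay":0,"az":0,"dx":0,"dy":0,"dz":0,"claw":0}]' 30
python3 -m creep '[{"ax":0,"ay":0,"az":0,"dx":0,"dy":0,"dz":0,"claw":0},{"ax":0,"ay":0,"az":0,"dx":0,"dy":0,"dz":0,"claw":0},{"ax":0,"ay":0,"az":0,"dx":0,"dy":0,"dz":0,"claw":0},{"ax":0,"ay":0,"az":0,"dx":0,"dy":0,"dz":0,"claw":0},{"ax":0,"ay":0,"az":0,"dx":0,"dy":0,"dz":0,"claw":0}]' 30
```

```text
clock: 3.4
eef_pos: [0.4495, -0.3799, 0.1117]
tool_rot: [0.796, 0.605, -0.0, 0.0]
wrist_force: [-0.1, -0.2, -0.9]
gripper_width: 0.997
gripper_force: 0.0
clock: 3.9
eef_pos: [0.4511, -0.3794, 0.1141]
tool_rot: [0.796, 0.606, 0.0, 0.001]
wrist_force: [-0.9, -0.5, -0.2]
gripper_width: 0.582
gripper_force: 0.0
clock: 4.4
eef_pos: [0.4505, -0.3787, 0.1125]
tool_rot: [0.796, 0.606, -0.0, -0.0]
wrist_force: [0.2, -0.2, -0.5]
gripper_width: 0.194
gripper_force: 30.0
```

```bash
python3 -m creep '[{"ax":0,"ay":0,"az":0,"dx":0,"dy":0,"dz":0.01,"claw":0},{"ax":0,"ay":0,"az":0,"dx":0,"dy":0,"dz":0.025,"claw":0},{"ax":0,"ay":0,"az":0,"dx":0,"dy":0,"dz":0.03,"claw":0},{"ax":0,"ay":0,"az":0,"dx":0,"dy":0,"dz":0.03,"claw":0},{"ax":0,"ay":0,"az":0,"dx":0,"dy":0,"dz":0.025,"claw":0}]' 30
python3 -m creep '[{"ax":0,"ay":0,"az":0.07,"dx":0.02,"dy":0.04,"dz":0.005,"claw":0},{"ax":0,"ay":0,"az":0.07,"dx":0.02,"dy":0.04,"dz":0.005,"claw":0},{"ax":0,"ay":0,"az":0.07,"dx":0.02,"dy":0.04,"dz":0,"claw":0},{"ax":0,"ay":0,"az":0.07,"dx":0.02,"dy":0.04,"dz":0,"claw":0},{"ax":0,"ay":0,"az":0.07,"dx":0.02,"dy":0.04,"dz":0,"claw":0}]' 30
python3 -m creep '[{"ax":0,"ay":0,"az":0,"dx":0,"dy":0,"dz":0,"claw":0},{"ax":0,"ay":0,"az":0,"dx":0,"dy":0,"dz":0,"claw":0},{"ax":0,"ay":0,"az":0,"dx":0,"dy":0,"dz":0,"claw":0},{"ax":0,"ay":0,"az":0,"dx":0,"dy":0,"dz":0,"claw":0},{"ax":0,"ay":0,"az":0,"dx":0,"dy":0,"dz":0,"claw":0}]' 30
python3 - <<'E'
from h import *
st=manip.sense(); w=eyes.capture("wrist"); save("w3.png",w); print(yawy(st))
for l in ("failed_plate","passed_plate","plate_rack","red_clip","red_clip_grip"):
    for d in eyes.pinpoint("wrist",l):
        p=np.array(d["centre"])*[640,480]; print(l,round(d["p"],2),p.round(),atz("wrist",p,{"r":.228,"f":.01,"p":.01}[l[0]],st).round(4))
E
```

```text
clock: 4.9
eef_pos: [0.4508, -0.379, 0.2351]
tool_rot: [0.796, 0.606, 0.0, 0.001]
wrist_force: [-0.3, 0.5, -0.3]
gripper_width: 0.199
gripper_force: 30.0
clock: 5.4
eef_pos: [0.5512, -0.1772, 0.2437]
tool_rot: [0.677, 0.736, 0.0, 0.0]
wrist_force: [0.6, -0.9, -0.1]
gripper_width: 0.191
gripper_force: 30.0
clock: 5.9
eef_pos: [0.5501, -0.1799, 0.2428]
tool_rot: [0.679, 0.734, -0.0, 0.0]
wrist_force: [-0.2, -0.3, -0.8]
gripper_width: 0.19
gripper_force: 30.0
(np.float64(0.07893074339216047), array([-0., -0., -1.]), array([ 0.5501, -0.1799,  0.2428]))
failed_plate 0.96 [327. 114.] [ 0.5487 -0.0865  0.01  ]
passed_plate 0.87 [279. 118.] [ 0.5027 -0.0941  0.01  ]
plate_rack 0.65 [302. 117.] [ 0.525  -0.0911  0.01  ]
red_clip 0.91 [320. 292.] [ 0.5505 -0.1813  0.228 ]
red_clip 0.83 [ 81. 395.] [ 0.4286 -0.2501  0.228 ]
red_clip_grip 0.97 [337. 311.] [ 0.5595 -0.1908  0.228 ]
red_clip_grip 0.67 [101. 394.] [ 0.4391 -0.2485  0.228 ]
red_clip_grip 0.49 [320. 292.] [ 0.5502 -0.1817  0.228 ]
```

View pics/w3.png

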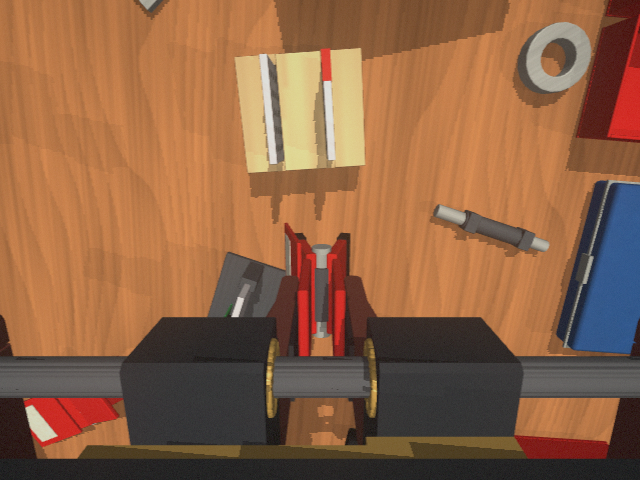

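The clip is held squarely at (320,290). The failed plate's top edge runs from its red mark at (325,49) to (331,159), and the passed plate's is at (265,54) to (273,163).

```bash
python3 - <<'E'
from h import *
st=dict(manip.sense()); st["eef_pos"]=[.5501,-.1799,.2428]
w=cv2.imread("pics/w3.png").astype(int)
# plate top edge columns by rows: white, low saturation bright
hs=cv2.cvtColor(w.astype(np.uint8),cv2.COLOR_BGR2HSV)
m=((hs[:,:,1]<40)&(hs[:,:,2]>170))|(((hs[:,:,0]<8)|(hs[:,:,0]>172))&(hs[:,:,1]>150))
pts=[(np.nonzero(m[y,312:345])[0].mean()+312,y) for y in range(52,157,3) if m[y,312:345].any()]
k=np.polyfit([p[1] for p in pts],[p[0] for p in pts],1); print("fit",k)
ys=np.nonzero(m[40:175,312:345].any(1))[0]+40; print(ys.min(),ys.max())
y0,y1=49,159.5
a=atz("wrist",(np.polyval(k,y0),y0),.095,st); b=atz("wrist",(np.polyval(k,y1),y1),.095,st)
print(a,b,np.linalg.norm(a-b),(a+b)/2,"yaw",-np.arctan2((a-b)[0],(a-b)[1]))
c=atz("top",(308.2,225.5),.095);d=atz("top",(340.8,222.9),.095);print("top",(c+d)/2,-np.arctan2((c-d)[0],(c-d)[1]),np.linalg.norm(c-d))
E
```

```text
fit [6.19047619e-02 3.21609524e+02]
48 159
[ 0.54270108 -0.04615519  0.095     ] [ 0.55455857 -0.12473402  0.095     ] 0.07946843495436383 [ 0.54862983 -0.08544461  0.095     ] yaw 0.1497693422577042
top [ 0.5488441 -0.0882988  0.095    ] 0.10194791043337678 0.0780465040437068
```

```bash
python3 -m creep '[{"ax":0,"ay":0,"az":0.03,"dx":-0.001,"dy":0.03,"dz":0,"claw":0},{"ax":0,"ay":0,"az":0.035,"dx":-0.0005,"dy":0.03,"dz":0,"claw":0},{"ax":0,"ay":0,"az":0,"dx":0,"dy":0.025,"dz":-0.02,"claw":0},{"ax":0,"ay":0,"az":0,"dx":0,"dy":0.009,"dz":-0.03,"claw":0},{"ax":0,"ay":0,"az":0,"dx":0,"dy":0,"dz":-0.02,"claw":0}]' 30
python3 -m creep '[{"ax":0,"ay":0,"az":0,"dx":0,"dy":0,"dz":0,"claw":0},{"ax":0,"ay":0,"az":0,"dx":0,"dy":0,"dz":0,"claw":0},{"ax":0,"ay":0,"az":0,"dx":0,"dy":0,"dz":0,"claw":0},{"ax":0,"ay":0,"az":0,"dx":0,"dy":0,"dz":0,"claw":0},{"ax":0,"ay":0,"az":0,"dx":0,"dy":0,"dz":0,"claw":0}]' 30
python3 - <<'E'
from h import *
ps=[]
for i in range(4): ps.append(manip.sense()["eef_pos"]); b=eyes.capture("scene")
print(np.mean(ps,0)); print(yawy(manip.sense()))
save("sc.png",cv2.resize(b[190:310,230:390],(800,600),interpolation=cv2.INTER_CUBIC))
E
```

```text
clock: 6.7
eef_pos: [0.5485, -0.0832, 0.1714]
tool_rot: [0.653, 0.757, -0.0, -0.0]
wrist_force: [-0.7, -0.4, -0.6]
gripper_width: 0.194
gripper_force: 30.0
clock: 7.2
eef_pos: [0.5496, -0.0851, 0.1736]
tool_rot: [0.654, 0.757, 0.0, 0.001]
wrist_force: [-0.8, -0.2, 0.1]
gripper_width: 0.192
gripper_force: 30.0
[ 0.54939404 -0.08500117  0.17336061]
(np.float64(0.14584517093595611), array([ 0., -0., -1.]), array([ 0.5492, -0.0849,  0.173 ]))
```

View pics/sc.png

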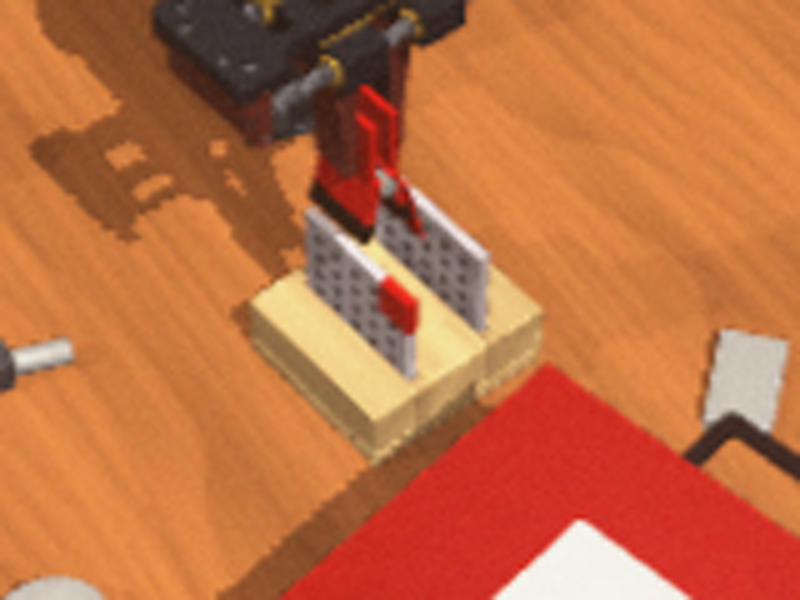

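The crop shows the clip held upright above the rack, its jaws over the edge of the plate with the red mark (mark at crop (400,305)). I'll go down 56 mm and check for contact before releasing.

```bash
python3 -m creep '[{"ax":0,"ay":0,"az":0,"dx":-0.0005,"dy":0,"dz":-0.015,"claw":0},{"ax":0,"ay":0,"az":0,"dx":0,"dy":0,"dz":-0.012,"claw":0},{"ax":0,"ay":0,"az":0,"dx":0,"dy":0,"dz":-0.01,"claw":0},{"ax":0,"ay":0,"az":0,"dx":0,"dy":0,"dz":-0.01,"claw":0},{"ax":0,"ay":0,"az":0,"dx":0,"dy":0,"dz":-0.009,"claw":0}]' 30
python3 -m creep '[{"ax":0,"ay":0,"az":0,"dx":0,"dy":0,"dz":0,"claw":0},{"ax":0,"ay":0,"az":0,"dx":0,"dy":0,"dz":0,"claw":0},{"ax":0,"ay":0,"az":0,"dx":0,"dy":0,"dz":0,"claw":0},{"ax":0,"ay":0,"az":0,"dx":0,"dy":0,"dz":0,"claw":0},{"ax":0,"ay":0,"az":0,"dx":0,"dy":0,"dz":0,"claw":0}]' 30
python3 - <<'E'
from h import *
st=manip.sense(); w=eyes.capture("wrist"); b=eyes.capture("scene")
save("w4.png",np.hstack([cv2.resize(w[150:390,200:440],(400,400)),cv2.resize(b[195:295,250:350],(400,400),interpolation=cv2.INTER_CUBIC)]))
E
```

```text
clock: 7.9
eef_pos: [0.5484, -0.0847, 0.1157]
tool_rot: [0.654, 0.757, -0.0, -0.0]
wrist_force: [-0.1, -0.6, -0.4]
gripper_width: 0.197
gripper_force: 30.0
clock: 8.4
eef_pos: [0.5488, -0.0848, 0.1171]
tool_rot: [0.654, 0.757, 0.0, 0.0]
wrist_force: [-0.2, -0.4, 0.1]
gripper_width: 0.191
gripper_force: 30.0
```

View pics/w4.png

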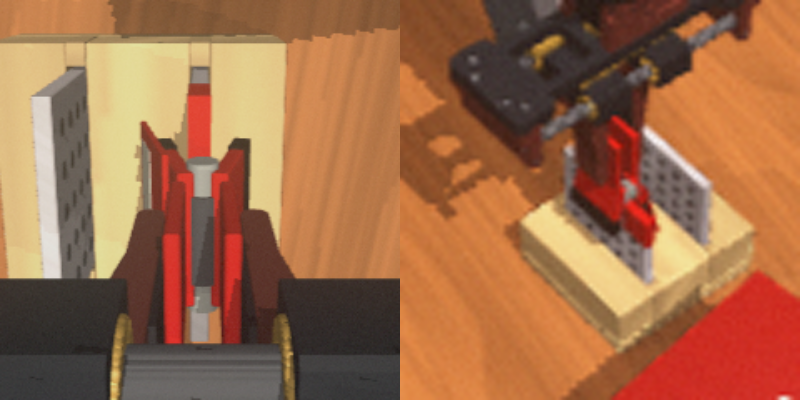

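The plate edge, red mark at (200,120), runs centrally under the pin at (203,165) between the open jaws, and there is no contact force. I'll release and then rise.

```bash
python3 -m creep '[{"ax":0,"ay":0,"az":0,"dx":0,"dy":0,"dz":0,"claw":0.7},{"ax":0,"ay":0,"az":0,"dx":0,"dy":0,"dz":0,"claw":0.7},{"ax":0,"ay":0,"az":0,"dx":0,"dy":0,"dz":0,"claw":0.7},{"ax":0,"ay":0,"az":0,"dx":0,"dy":0,"dz":0,"claw":0.7},{"ax":0,"ay":0,"az":0,"dx":0,"dy":0,"dz":0,"claw":0.7}]' 30
python3 -m creep '[{"ax":0,"ay":0,"az":0,"dx":0,"dy":0,"dz":0,"claw":0.7},{"ax":0,"ay":0,"az":0,"dx":0,"dy":0,"dz":0,"claw":0.7},{"ax":0,"ay":0,"az":0,"dx":0,"dy":0,"dz":0,"claw":0.7},{"ax":0,"ay":0,"az":0,"dx":0,"dy":0,"dz":0,"claw":0.7},{"ax":0,"ay":0,"az":0,"dx":0,"dy":0,"dz":0,"claw":0.7}]' 30
python3 -m creep '[{"ax":0,"ay":0,"az":0,"dx":0,"dy":0,"dz":0.02,"claw":0.7},{"ax":0,"ay":0,"az":0,"dx":0,"dy":0,"dz":0.03,"claw":0.7},{"ax":0,"ay":0,"az":0,"dx":0,"dy":0,"dz":0.035,"claw":0.7},{"ax":0,"ay":0,"az":0,"dx":0,"dy":0,"dz":0.035,"claw":0.7},{"ax":0,"ay":0,"az":0,"dx":0,"dy":0,"dz":0.03,"claw":0.7}]' 30
python3 -m creep '[{"ax":0,"ay":0,"az":0.03,"dx":-0.02,"dy":0.02,"dz":0,"claw":0.7},{"ax":0,"ay":0,"az":0.03,"dx":-0.02,"dy":0.02,"dz":0,"claw":0.7},{"ax":0,"ay":0,"az":0.03,"dx":-0.02,"dy":0.02,"dz":0,"claw":0.7},{"ax":0,"ay":0,"az":0.03,"dx":-0.02,"dy":0.02,"dz":0,"claw":0.7},{"ax":0,"ay":0,"az":0.03,"dx":-0.02,"dy":0.02,"dz":0,"claw":0.7}]' 30
python3 - <<'E'
from h import *
st=manip.sense(); w=eyes.capture("wrist"); b=eyes.capture("scene"); print(yawy(st))
for l in("lid_handle","lid_hinge"):
    for c,s in(("wrist",st),("scene",None)):
        for d in eyes.pinpoint(c,l):
            p=np.array(d["centre"])*[640,480]; print(c,l,round(d["p"],2),p.round(1),atz(c,p,.099 if "ndle" in l else .111,s).round(4))
save("w5.png",w)
save("v.png",np.hstack([cv2.resize(w,(533,400)),cv2.resize(b[190:340,250:350],(267,400),interpolation=cv2.INTER_CUBIC)]))
E
```

```text
clock: 9.0
eef_pos: [0.5486, -0.0848, 0.1167]
tool_rot: [0.654, 0.757, 0.0, 0.0]
wrist_force: [-1.2, 0.8, -0.1]
gripper_width: 0.609
gripper_force: 0.0
clock: 9.5
eef_pos: [0.5486, -0.0848, 0.1167]
tool_rot: [0.654, 0.757, -0.0, -0.0]
wrist_force: [1.0, 0.6, -0.3]
gripper_width: 0.698
gripper_force: 0.0
clock: 10.0
eef_pos: [0.5487, -0.0848, 0.2686]
tool_rot: [0.654, 0.757, 0.0, 0.0]
wrist_force: [-0.4, 0.3, 0.1]
gripper_width: 0.699
gripper_force: 0.0
clock: 10.5
eef_pos: [0.4476, 0.0159, 0.2667]
tool_rot: [0.595, 0.804, 0.0, 0.0]
wrist_force: [0.3, 1.0, 0.4]
gripper_width: 0.7
gripper_force: 0.0
(np.float64(0.296995184990951), array([ 0.,  0., -1.]), array([0.4476, 0.0159, 0.2667]))
wrist lid_handle 0.83 [359.5  65.7] [0.4408 0.1452 0.099 ]
wrist lid_handle 0.41 [265.5  16.5] [0.3611 0.1571 0.099 ]
scene lid_handle 0.67 [395.7 285.3] [0.4363 0.1419 0.099 ]
scene lid_handle 0.37 [492.1 346. ] [0.3596 0.3735 0.099 ]
wrist lid_hinge 0.49 [266.6  17.5] [0.3645 0.1541 0.111 ]
scene lid_hinge 0.93 [324.1 351.2] [0.6696 0.2041 0.111 ]
```

View pics/v.png

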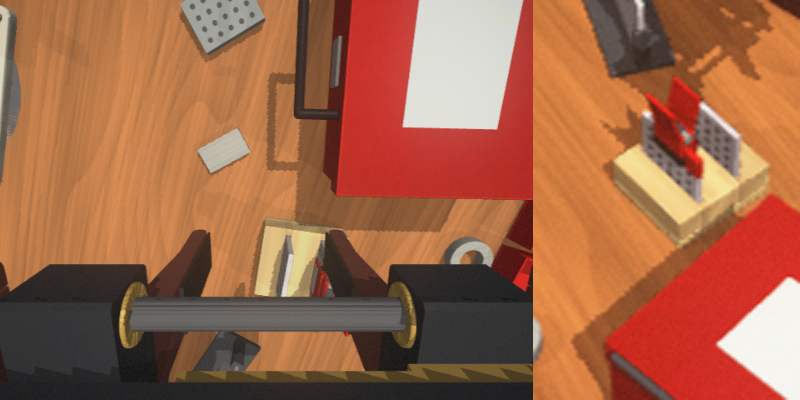

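The clip sits upright on the marked plate, at (675,135) in the right-hand crop, with the plate standing and the rack undisturbed. The handle's near corner is at about (300,113) in the left view. I'll move towards the handle for a close look.

```bash
python3 -m creep '[{"ax":0,"ay":0,"az":0.01,"dx":-0.002,"dy":0.02,"dz":0,"claw":0.7},{"ax":0,"ay":0,"az":0.01,"dx":-0.002,"dy":0.02,"dz":0,"claw":0.7},{"ax":0,"ay":0,"az":0.01,"dx":-0.002,"dy":0.02,"dz":0,"claw":0.7},{"ax":0,"ay":0,"az":0,"dx":-0.002,"dy":0.02,"dz":0,"claw":0.7},{"ax":0,"ay":0,"az":0,"dx":0,"dy":0,"dz":0,"claw":0.7}]' 30
python3 - <<'E'
from h import *
st=manip.sense(); w=eyes.capture("wrist"); t=eyes.capture("top"); print(yawy(st))
for l in("lid_handle",):
    for c,s in(("wrist",st),("top",None)):
        for d in eyes.pinpoint(c,l):
            p=np.array(d["centre"])*[640,480]; print(c,l,round(d["p"],2),p.round(1),atz(c,p,.099,s).round(4))
for l in("red_clip","failed_plate"): print([(round(d["p"],2),atz("top",np.array(d["centre"])*[640,480],.113 if l[0]=="r" else .01).round(3)) for d in eyes.pinpoint("top",l)])
save("w6.png",w)
E
```

```text
clock: 11.3
eef_pos: [0.4413, 0.0961, 0.2666]
tool_rot: [0.583, 0.813, 0.0, -0.0]
wrist_force: [0.5, 0.1, -0.3]
gripper_width: 0.703
gripper_force: 0.0
(np.float64(0.32679641622431543), array([ 0.,  0., -1.]), array([0.4413, 0.0961, 0.2666]))
[(0.8, array([ 0.29 , -0.396,  0.113])), (0.72, array([ 0.552, -0.09 ,  0.113])), (0.6, array([ 0.425, -0.481,  0.113]))]
[(0.69, array([ 0.556, -0.085,  0.01 ])), (0.66, array([ 0.566, -0.088,  0.01 ]))]
```

View pics/w6.png

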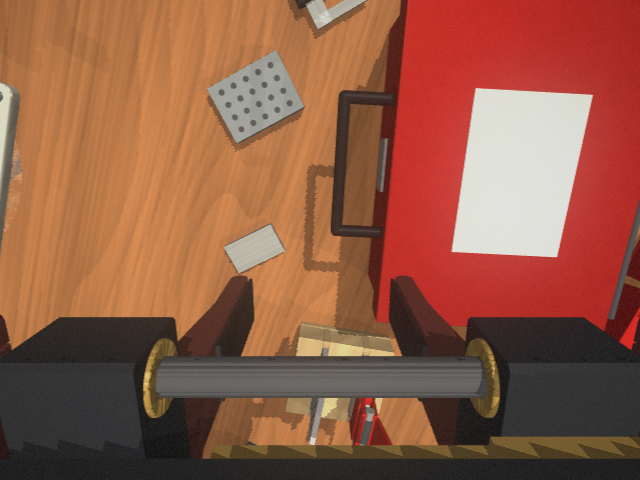

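The handle bar runs from (344,96) to (337,233) in the picture. I'll compute its middle, its direction and the lid arc.

```bash
python3 - <<'E'
from h import *
st=manip.sense(); w=cv2.imread("pics/w6.png")
g=w.sum(2); pts=[]
for y in range(112,222,5):
    x=np.nonzero(g[y,325:362]<150)[0]+325; pts.append((np.median(x),y,len(x)))
print([(float(p[0]),p[2]) for p in pts][::4])
k=np.polyfit([p[1] for p in pts],[p[0] for p in pts],1)
a=atz("wrist",(np.polyval(k,97),97),.099,st); b=atz("wrist",(np.polyval(k,232),232),.099,st)
m=(a+b)/2; v=a-b; yaw=-np.arctan2(v[0],v[1]); print(a,b,np.linalg.norm(v),"mid",m,"yaw",yaw)
for yw in(yaw,):
    h=m+.246*np.array([np.cos(yw),np.sin(yw),0]); h[2]=.111; print("hinge",h)
    r0=np.hypot(.246,.012); 
    for t in np.radians([0,10,20,30,40,50,60]):
        c,s=np.cos(t),np.sin(t); rx=-(.246*c+(.012)*(-s)*-1*-1) ; 
        rx,rz=-.246*c-.012*s, .246*s-.012*c
        P=h+rx*np.array([np.cos(yw),np.sin(yw),0]); P[2]+=rz; print(round(np.degrees(t)),(P-[0,0,.019]).round(4))
E
```

```text
[(340.0, 5), (339.0, 5), (339.0, 7), (337.0, 7), (335.5, 6), (335.0, 7)]
[0.42509989 0.19721416 0.099     ] [0.45613396 0.09004175 0.099     ] 0.11157526837452009 mid [0.44061693 0.14362795 0.099     ] yaw 0.28186208261823426
hinge [0.67690957 0.21205156 0.111     ]
0 [0.4406 0.1436 0.08  ]
10 [0.4422 0.1441 0.1229]
20 [0.4509 0.1466 0.1649]
30 [0.4665 0.1511 0.2046]
40 [0.4885 0.1575 0.2409]
50 [0.5162 0.1655 0.2727]
60 [0.5488 0.1749 0.299 ]
```

```bash
python3 - <<'E'
from h import *
st=manip.sense(); w=cv2.imread("pics/w6.png").astype(int)
for y in(115,150,185,215): print(y,[tuple(int(v) for v in w[y,x]) for x in range(330,354,2)])
# darkness vs wood: red channel low & not box red
pts=[]
for y in range(110,222,4):
    r=w[y,322:372,2]; x=np.nonzero(r<0.5*np.median(r[:8]))[0]
    x=x[np.r_[True,np.diff(x)<2].cumprod().astype(bool)]+322
    pts.append((x.mean(),y,len(x)))
k=np.polyfit([p[1] for p in pts],[p[0] for p in pts],1); print(k,[p[2] for p in pts])
a=atz("wrist",(np.polyval(k,97),97),.099,st); b=atz("wrist",(np.polyval(k,232),232),.099,st)
m=(a+b)/2; v=a-b; print("mid",m,"yaw",-np.arctan2(v[0],v[1]))
E
```

```text
115 [(75, 123, 190), (77, 122, 187), (72, 118, 183), (66, 109, 167), (23, 35, 52), (38, 42, 59), (42, 49, 64), (47, 54, 68), (43, 47, 63), (32, 43, 59), (48, 79, 119), (55, 82, 128)]
150 [(68, 115, 179), (71, 117, 181), (68, 110, 167), (35, 46, 60), (39, 45, 59), (45, 51, 64), (45, 47, 61), (42, 50, 62), (38, 50, 66), (48, 77, 119), (49, 76, 117), (44, 77, 118)]
185 [(69, 111, 170), (57, 97, 150), (34, 44, 57), (38, 47, 63), (42, 43, 64), (42, 50, 63), (40, 41, 57), (45, 59, 84), (52, 88, 133), (47, 83, 131), (52, 85, 130), (52, 85, 131)]
215 [(64, 102, 157), (35, 43, 58), (39, 42, 61), (45, 49, 66), (41, 47, 63), (43, 49, 61), (38, 56, 84), (51, 84, 132), (58, 91, 140), (51, 85, 131), (56, 86, 131), (54, 85, 131)]
[-6.60577449e-02  3.50637042e+02] [12, 12, 13, 12, 12, 11, 11, 12, 12, 11, 11, 12, 12, 12, 11, 5, 5, 11, 11, 11, 11, 11, 10, 11, 11, 11, 11, 10]
mid [0.44159689 0.14395717 0.099     ] yaw 0.2695480036261162
```

The bar's middle is at (0.442, 0.144) with yaw 0.27. I'll narrow the claw to about 37 mm, move over the bar, go down and grip.

```bash
python3 -m creep '[{"ax":0,"ay":0,"az":-0.03,"dx":0.0005,"dy":0.024,"dz":0,"claw":0.42},{"ax":0,"ay":0,"az":-0.027,"dx":0,"dy":0.024,"dz":0,"claw":0.42},{"ax":0,"ay":0,"az":0,"dx":0,"dy":0,"dz":-0.03,"claw":0.42},{"ax":0,"ay":0,"az":0,"dx":0,"dy":0,"dz":-0.03,"claw":0.42},{"ax":0,"ay":0,"az":0,"dx":0,"dy":0,"dz":-0.03,"claw":0.42}]' 45
python3 -m creep '[{"ax":0,"ay":0,"az":0,"dx":0,"dy":0,"dz":-0.02,"claw":0.42},{"ax":0,"ay":0,"az":0,"dx":0,"dy":0,"dz":-0.02,"claw":0.42},{"ax":0,"ay":0,"az":0,"dx":0,"dy":0,"dz":-0.02,"claw":0.42},{"ax":0,"ay":0,"az":0,"dx":0,"dy":0,"dz":-0.02,"claw":0.42},{"ax":0,"ay":0,"az":0,"dx":0,"dy":0,"dz":-0.015,"claw":0.42}]' 45
python3 - <<'E'
from h import *
st=manip.sense(); w=eyes.capture("wrist"); print(yawy(st),st["wrist_force"].round(1),st["gripper_width"])
w2=w[150:400,200:480].astype(int)
save("w7.png",w)
for y in (200,220,240,260): 
    r=w[y,260:420].astype(int); dark=np.nonzero((r[:,0]<90))[0]+260; print(y,dark.min() if len(dark) else None, dark.tolist()[::3])
print(proj("wrist",st["eef_pos"],st),proj("wrist",np.array(st["eef_pos"])+[0,0,.019],st))
E
```

```text
clock: 12.1
eef_pos: [0.4414, 0.1429, 0.176]
tool_rot: [0.606, 0.795, 0.0, 0.0]
wrist_force: [0.9, 0.0, -0.3]
gripper_width: 0.421
gripper_force: 0.0
clock: 12.6
eef_pos: [0.441, 0.1426, 0.0806]
tool_rot: [0.606, 0.795, -0.0, -0.0]
wrist_force: [-0.3, -0.6, 0.3]
gripper_width: 0.419
gripper_force: 0.0
(np.float64(0.2680682237078977), array([-0.001, -0.   , -1.   ]), array([0.441 , 0.1426, 0.0806])) [-0.3 -0.6  0.3] 0.4190854624818308
200 310 [310, 313, 316, 319, 322, 325, 328, 331, 334]
220 311 [311, 314, 317, 320, 323, 326, 329, 332, 335]
240 311 [311, 314, 317, 320, 323, 326, 329, 332, 335]
260 311 [311, 314, 317, 320, 323, 326, 329, 332, 335]
[319.07121326 301.07934548] [318.80849292 320.32750674]
```

View pics/w7.png

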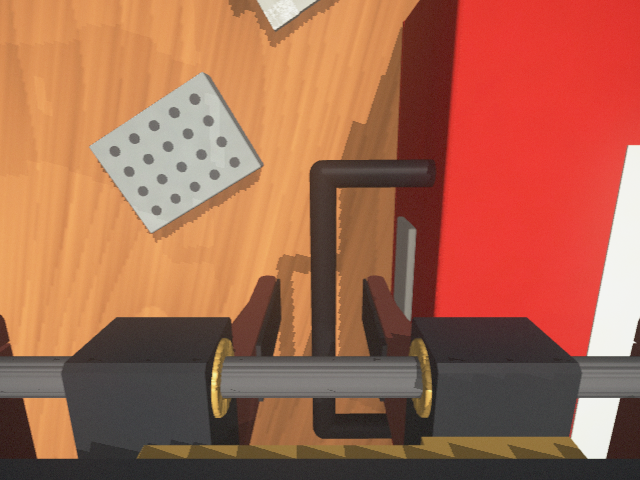

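The bar, at columns 311 to 336, lies between the fingers, and its centre is about 4 px (1.6 mm) box-ward of the grasp axis. I'll correct that and grip.

```bash
python3 -m creep '[{"ax":0,"ay":0,"az":0,"dx":0.0015,"dy":0.0005,"dz":0,"claw":0},{"ax":0,"ay":0,"az":0,"dx":0,"dy":0,"dz":0,"claw":0},{"ax":0,"ay":0,"az":0,"dx":0,"dy":0,"dz":0,"claw":0},{"ax":0,"ay":0,"az":0,"dx":0,"dy":0,"dz":0,"claw":0},{"ax":0,"ay":0,"az":0,"dx":0,"dy":0,"dz":0,"claw":0}]' 30
python3 -m creep '[{"ax":0,"ay":0,"az":0,"dx":0,"dy":0,"dz":0,"claw":0},{"ax":0,"ay":0,"az":0,"dx":0,"dy":0,"dz":0,"claw":0},{"ax":0,"ay":0,"az":0,"dx":0,"dy":0,"dz":0,"claw":0},{"ax":0,"ay":0,"az":0,"dx":0,"dy":0,"dz":0,"claw":0},{"ax":0,"ay":0,"az":0,"dx":0,"dy":0,"dz":0,"claw":0}]' 30
python3 - <<'E'
from h import *
P=[]
for i in range(4): P.append(np.array(manip.sense()["eef_pos"])); eyes.capture("wrist")
p=np.mean(P,0); print(p)
yw=.27; u=np.array([np.cos(yw),np.sin(yw),0]); prev=None
for t in np.radians(np.arange(0,61,4)):
    c,s=np.cos(t),np.sin(t); q=(.246-.246*c-.012*s)*u+[0,0,.012+.246*s-.012*c]
    if prev is not None: print(round(np.degrees(t)),(q-prev).round(4), q.round(3))
    prev=q
E
```

```text
clock: 13.15
eef_pos: [0.4418, 0.1434, 0.0823]
tool_rot: [0.606, 0.796, -0.001, -0.0]
wrist_force: [-3.0, -2.6, 4.9]
gripper_width: 0.099
gripper_force: 30.0
clock: 13.65
eef_pos: [0.4417, 0.1434, 0.0823]
tool_rot: [0.606, 0.796, -0.001, -0.0]
wrist_force: [-5.2, -2.6, 5.8]
gripper_width: 0.103
gripper_force: 30.0
[0.44172763 0.14340353 0.08226709]
4 [-0.0002 -0.0001  0.0172] [-0.    -0.     0.017]
8 [0.0009 0.0003 0.0172] [0.001 0.    0.034]
12 [0.0021 0.0006 0.0171] [0.003 0.001 0.051]
16 [0.0032 0.0009 0.0169] [0.006 0.002 0.068]
20 [0.0043 0.0012 0.0166] [0.01  0.003 0.085]
24 [0.0055 0.0015 0.0162] [0.016 0.004 0.101]
28 [0.0065 0.0018 0.0158] [0.022 0.006 0.117]
32 [0.0076 0.0021 0.0153] [0.03  0.008 0.132]
36 [0.0086 0.0024 0.0147] [0.038 0.011 0.147]
40 [0.0096 0.0026 0.014 ] [0.048 0.013 0.161]
44 [0.0105 0.0029 0.0133] [0.059 0.016 0.174]
48 [0.0113 0.0031 0.0125] [0.07  0.019 0.187]
52 [0.0122 0.0034 0.0117] [0.082 0.023 0.198]
56 [0.0129 0.0036 0.0108] [0.095 0.026 0.209]
60 [0.0136 0.0038 0.0098] [0.109 0.03  0.219]
```

```bash
python3 -m creep '[{"ax":0,"ay":0,"az":0,"dx":0,"dy":0,"dz":0.017,"claw":0},{"ax":0,"ay":0,"az":0,"dx":0.001,"dy":0,"dz":0.017,"claw":0},{"ax":0,"ay":0,"az":0,"dx":0.002,"dy":0.001,"dz":0.017,"claw":0},{"ax":0,"ay":0,"az":0,"dx":0.003,"dy":0.001,"dz":0.017,"claw":0},{"ax":0,"ay":0,"az":0,"dx":0.004,"dy":0.001,"dz":0.017,"claw":0}]' 35
python3 -m creep '[{"ax":0,"ay":0,"az":0,"dx":0,"dy":0,"dz":0,"claw":0},{"ax":0,"ay":0,"az":0,"dx":0,"dy":0,"dz":0,"claw":0},{"ax":0,"ay":0,"az":0,"dx":0,"dy":0,"dz":0,"claw":0},{"ax":0,"ay":0,"az":0,"dx":0,"dy":0,"dz":0,"claw":0},{"ax":0,"ay":0,"az":0,"dx":0,"dy":0,"dz":0,"claw":0}]' 35
```

```text
clock: 14.35
eef_pos: [0.4516, 0.1462, 0.1673]
tool_rot: [0.606, 0.796, -0.001, -0.0]
wrist_force: [2.9, -0.9, -4.2]
gripper_width: 0.106
gripper_force: 35.0
clock: 14.85
eef_pos: [0.4512, 0.1461, 0.1661]
tool_rot: [0.606, 0.796, -0.001, -0.001]
wrist_force: [-3.7, -4.3, -0.5]
gripper_width: 0.102
gripper_force: 35.0
```

```bash
python3 -m creep '[{"ax":0,"ay":0,"az":0,"dx":0.0055,"dy":0.0015,"dz":0.016,"claw":0},{"ax":0,"ay":0,"az":0,"dx":0.0065,"dy":0.002,"dz":0.016,"claw":0},{"ax":0,"ay":0,"az":0,"dx":0.0075,"dy":0.002,"dz":0.0155,"claw":0},{"ax":0,"ay":0,"az":0,"dx":0.0085,"dy":0.0025,"dz":0.0145,"claw":0},{"ax":0,"ay":0,"az":0,"dx":0.0095,"dy":0.0025,"dz":0.014,"claw":0}]' 35
python3 -m creep '[{"ax":0,"ay":0,"az":0,"dx":0,"dy":0,"dz":0,"claw":0},{"ax":0,"ay":0,"az":0,"dx":0,"dy":0,"dz":0,"claw":0},{"ax":0,"ay":0,"az":0,"dx":0,"dy":0,"dz":0,"claw":0},{"ax":0,"ay":0,"az":0,"dx":0,"dy":0,"dz":0,"claw":0},{"ax":0,"ay":0,"az":0,"dx":0,"dy":0,"dz":0,"claw":0}]' 35
```

```text
clock: 15.35
eef_pos: [0.4869, 0.1561, 0.2423]
tool_rot: [0.606, 0.796, -0.003, -0.002]
wrist_force: [-11.6, -4.8, 5.2]
gripper_width: 0.102
gripper_force: 35.0
clock: 15.85
eef_pos: [0.4866, 0.156, 0.242]
tool_rot: [0.606, 0.796, -0.003, -0.002]
wrist_force: [-12.1, -6.2, 7.4]
gripper_width: 0.102
gripper_force: 35.0
```

```bash
python3 -m creep '[{"ax":0,"ay":0,"az":0,"dx":0.0095,"dy":0.0025,"dz":0.0145,"claw":0},{"ax":0,"ay":0,"az":0,"dx":0.011,"dy":0.003,"dz":0.0135,"claw":0},{"ax":0,"ay":0,"az":0,"dx":0.012,"dy":0.0035,"dz":0.012,"claw":0},{"ax":0,"ay":0,"az":0,"dx":0.0125,"dy":0.0035,"dz":0.011,"claw":0},{"ax":0,"ay":0,"az":0,"dx":0.0125,"dy":0.0035,"dz":0.0095,"claw":0}]' 35
python3 -m creep '[{"ax":0,"ay":0,"az":0,"dx":0,"dy":0,"dz":0,"claw":0},{"ax":0,"ay":0,"az":0,"dx":0,"dy":0,"dz":0,"claw":0},{"ax":0,"ay":0,"az":0,"dx":0,"dy":0,"dz":0,"claw":0},{"ax":0,"ay":0,"az":0,"dx":0,"dy":0,"dz":0,"claw":0},{"ax":0,"ay":0,"az":0,"dx":0,"dy":0,"dz":0,"claw":0}]' 35
python3 - <<'E'
from h import *
s=eyes.capture("scene"); P=[]
for i in range(4): P.append(np.array(manip.sense()["eef_pos"])); eyes.capture("top")
p=np.mean(P,0)-[.44173,.1434,.08227]; print(p)
u=np.array([np.cos(.27),np.sin(.27),0]); x=p@u-.246; z=p[2]-.012
r=np.hypot(x,z); print("r",r,"lid deg",np.degrees(np.arctan2(z,-x)+np.arctan2(.012,.246)), np.degrees(np.arcsin(z/np.hypot(.246,.012))+np.arctan2(.012,.246)))
for l in("red_clip","failed_plate"): print(l,[(round(d["p"],2),atz("top",np.array(d["centre"])*[640,480],.113 if l[0]=="r" else .01).round(3)) for d in eyes.pinpoint("top",l)])
save("fin.png",s)
E
```

```text
clock: 16.35
eef_pos: [0.5471, 0.173, 0.304]
tool_rot: [0.606, 0.796, -0.001, -0.0]
wrist_force: [-4.9, -2.6, 3.8]
gripper_width: 0.101
gripper_force: 35.0
clock: 16.85
eef_pos: [0.5469, 0.1729, 0.3039]
tool_rot: [0.606, 0.796, -0.0, -0.0]
wrist_force: [-6.5, -2.9, 7.2]
gripper_width: 0.101
gripper_force: 35.0
[0.10520255 0.02954882 0.22164817]
r 0.25029321565846724 lid deg 59.6813253680488 61.13689646212231
red_clip [(0.65, array([ 0.432, -0.481,  0.113])), (0.61, array([ 0.294, -0.399,  0.113])), (0.52, array([ 0.541, -0.089,  0.113]))]
failed_plate [(0.65, array([ 0.546, -0.083,  0.01 ]))]
```

View pics/fin.png

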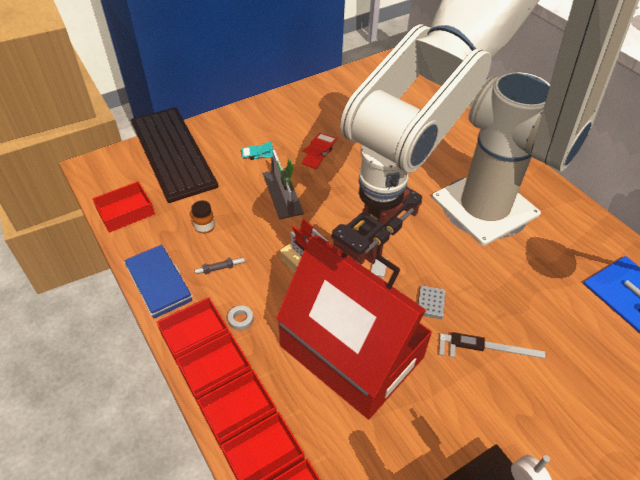

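The final picture shows the lid at about 60° (59.7–61.1° from the kinematics) with its handle gripped at (385,270). The clip is on the plate at (303,237), and the green clip and the other things are in place.

```bash
python3 -c "
from bench import order; print(order.close_job())"
```

```text
the job is handed in; nothing more can be done
None
```

The red tag clip is upright on the failed plate, which is still standing in its slot, and the gripper is holding the reject box lid steady at about 60° (59.7–61.1° from the arm position); the job is handed in, but no verdict was returned.

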